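# Change the batch in a bench deburring barrel

## Robot

A 6-joint arm with a two-finger parallel gripper is mounted at the origin on a cart in front of the work surface, level with it; the furniture and walls round the work are solid. World frame = base frame: x ahead of the robot, y to its left, z up, the work surface at z = 0. Lengths are in m, angles in rad, forces in N, time in s.
With the tool pointing down it reaches from about 0.35 to 0.875 m from the base axis. Payload 4.2 kg.
Tool frame: the origin (TCP) lies midway between the tips of the shut fingers; the grasp point (between the pads) lies 19 mm behind it; z points along the fingers, y is the line along which they close (so a half turn about z gives the same grasp; the last joint's range is limited). The gripper opens to 87 mm and grips with 3 to 60 N. Pads are 19 mm wide; open, the fingers measure 117 mm over their backs; the gripper's body (75 mm by 190 mm) begins 51 mm behind the grasp point.
Start: joints at [1.598, 0.385, 0.008, 0, -1.194, -0.259], TCP at [0.144, 0.608, 0.223] pointing down, gripper open.
Joint ranges: [-3.14, 3.14], [-1.21, 2.06], [-1.07, 1.41], [-3.16, 2.05], [-2.99, -0.16], [-3.1, 3.1]. Speed limits (rad/s): [2.79, 2.79, 3.14, 3.14, 3.14, 3.14].

## Interface

Orientations are given as a unit quaternion [w, x, y, z].
In Python, from bench import * gives the robot as it stands.
- The arm moves only by the tool arm_command, never from a script. Its argument "increments" is a list that holds one entry, the list of rows, each a list of 4 numbers: the shift along the tool's x, y, z in mm, then the turn about the tool's z in degrees. A call has 1 to 10 rows; each row is the pose to reach, as a shift and turn from the pose commanded when the call began, along the tool's axes at that moment; what a row does not reach only later rows make up. A row lasts 1/12 s, in which the tool goes at most 41.7 mm and 7.16 degrees, less where a joint would pass 70% of its speed; a pose out of reach is approached as far as the arm can. A call with a gripper value outside its range is refused whole. "gripper" is the closure, from 0 (fully open) to 1 (shut), set as the call begins (left out, the last holds). The fingers move at their own pace and stop on an object; the grip force is fixed at half the most. Time passes only in rows, so rows that repeat a pose let the fingers close. It gives the time, the measured TCP pose, the force, the opening and the grip force at its end, in the units of the state.
- get_obs(): the state, without advancing time (a new reading comes with each control period).
- grab_frame(name): name is "scene" or "top" or "wrist"; returns the picture (420x560x3 uint8, red, green, blue); there is no depth.
- camera_model(name): a dict with "fx", "fy", "cx", "cy" (pixels), "k1" (the pictures are not rectified: a ray, as slopes to the right and down, at radius r is drawn at 1 + k1 r^2 times it, then the intrinsics apply), "xyz" and "rotation" of the camera in the world; the wrist camera has in their place "T_tool_cam" (4x4, takes a point from camera to tool coordinates, whose origin is the TCP and whose axes are the flange's). Camera axes: x right, y up, looking along -z (the intrinsics and any distortion apply to the point x, -y, -z); pixel columns grow to the right and rows downward; lengths in m; the calibration is good to about 2 mm. A picture is of the moment at which its call begins: read the wrist's pose just before it. camera_model takes no time and is no camera call.
- close_job(): hands the job in; it is judged then, once.
The state is a dict: "time_s": time; "q": joint angles; "joint_vel": joint speeds; "effort": joint torques, N m; "eef_pos": TCP position; "tcp_rot": TCP orientation; "wrist_force": force on the tool from outside, world axes, zero at the start; "ft_torque": the same for the moment, N m; "gripper_width": opening from 0.0 (shut) to 1.0 (fully open); "finger_force": force on a finger pad.
Only numpy, scipy, OpenCV 4.12 (cv2) and the standard library are available. Lean on these libraries where they do the work, as an engineer would, in place of code of your own. Each camera call takes 0.05 s, during which the arm holds its last target. There are 200 camera calls.

## Task

The deburring barrel has finished its run: slide the blue tray in under it, turn the barrel by its crank until the open port faces straight down and every aluminium core has dropped into the tray, then turn the port up again. Put all the steel plugs from the bench into the barrel through the port, lay the loose cover on the port and press it down until it is level and both spring catches have snapped over it. Leave the barrel with the port up and the cores in the upright tray, and do not disturb the calliper or the oil bottle.

Things in the scene. Friction and masses are not known exactly. Their poses are not given: they have to be found in the camera images.
- tumbler: Fixed stand of the deburring barrel: two grey A-frames, 148 mm free between them, on feet 170 mm long. Origin on the bench under the barrel's middle; x to its left (where the tie bar is), y along the shaft towards the robot, z up. Shaft 160 mm above the bench; tops of the bearings at 184 mm. The bench lamp hangs 0.62 m above the bench, 0.12 m or more beyond the barrel's middle.
- tray_stop (a point): Middle of the inner face of the low tie bar that joins the stand's left side, 11 mm above the bench, 70 mm beyond the shaft on the stand's x (axes as the stand's); it stops the tray, which comes in from the right. From it to 80 mm right of the shaft run two rails 14 mm high, 132 mm apart, flared to about 150 mm at their right ends.
- barrel: Green hexagonal barrel, turned either way about the horizontal shaft (about 0.4 N m; stays where left). Origin on the shaft at mid-length; y along the shaft, z out through its open port: up when the port is up. Inside 92 mm across flats, 104 mm long. End flanges of radius 58 mm, outer faces at y = +-58 mm. Starts with the port within 0.4 rad of up and 2 or 3 cores inside.
- port (a point): Middle of the port's mouth, 60 mm from the shaft along the barrel's z (axes as the barrel's). Opening 48 mm across, 104 mm along y, with a steel collar round it. The mouth is the collar's top, on which the cover's plate sits.
- catch_far_nose (a point): Nose of the spring catch at the port's far end (y = -60 mm in the barrel's frame; its twin is at y = +60 mm); 20 mm wide, bevelled, tip 80 mm from the shaft. The noses overlap the cover's plate by 3 mm, yield outwards when the cover is pressed down (6 to 12 N in all) and snap over the plate.
- crank_grip (a point): Grip point on the crank's black sleeve: 19 mm diameter, 70 mm long, parallel to the shaft, free to spin on its pin. At (0, 133, 55) mm in the barrel's frame (axes as the barrel's): the end towards the robot, same side of the shaft as the port, moving on a circle of 55 mm radius. Sleeve from y = 96 to 166 mm; crank arm at y = 84 to 94 mm.
- cover_grip (a point): Middle of the handle bar (12 x 70 x 12 mm, along y, posts at y = +-29 mm) of the loose port cover, z up. 26 mm below: underside of its 66 x 124 x 4 mm aluminium plate; under that a 14 mm deep rubber spigot, 43 x 99 mm (lowest 6 mm: 35 x 91), which enters the port. On the bench it stands on the spigot. 0.16 kg. Seated: 86 mm from the shaft, y along the barrel's y, either way round.
- tray_mid (a point): Middle of the open blue steel tray, 35 mm above its underside. Outside 166 mm along its x, 118 mm along y, 70 mm high; walls 2 mm; 0.42 kg. Slides in under the barrel lengthwise between the rails (x along the stand's x, either way round); against the tie bar its middle is 13 mm right of the shaft.
- calliper: Digital calliper lying behind the stand, a bystander, 66 x 200 x 8 mm; origin under its middle.
- oil_bottle: Oil bottle with a spout standing at the back left of the stand, a bystander, 44 mm in diameter, 142 mm high; origin under its middle.
- core_1_mid (a point): Finished aluminium core, inside the barrel at the start: plain tapered turned cup, 33 mm in diameter, 34 mm high, 45 g. Point half-way up its axis (z). 2 or 3 cores are present.
- core_2_mid (a point): Finished aluminium core, inside the barrel at the start: plain tapered turned cup, 33 mm in diameter, 34 mm high, 45 g. Point half-way up its axis (z). 2 or 3 cores are present.
- core_3_mid (a point): Finished aluminium core, inside the barrel at the start: plain tapered turned cup, 33 mm in diameter, 34 mm high, 45 g. Point half-way up its axis (z). 2 or 3 cores are present.
- plug_1_mid (a point): Steel air plug of the next batch, lying on the bench: stepped turned fitting 49 mm long (its y), 17 mm thick, gripped across its x (12 mm at the waist), 50 g. Point at its middle. 2 to 4 plugs are present.
- plug_2_mid (a point): Steel air plug of the next batch, lying on the bench: stepped turned fitting 49 mm long (its y), 17 mm thick, gripped across its x (12 mm at the waist), 50 g. Point at its middle. 2 to 4 plugs are present.
- plug_3_mid (a point): Steel air plug of the next batch, lying on the bench: stepped turned fitting 49 mm long (its y), 17 mm thick, gripped across its x (12 mm at the waist), 50 g. Point at its middle. 2 to 4 plugs are present.
- plug_4_mid (a point): Steel air plug of the next batch, lying on the bench: stepped turned fitting 49 mm long (its y), 17 mm thick, gripped across its x (12 mm at the waist), 50 g. Point at its middle. 2 to 4 plugs are present.

How it is judged:
By the outcome, as a careful person would: the job done as asked, in the order asked, and still so for the second after the job is handed in, with the robot touching nothing.
Of core_1, core_2, core_3 only 2 to 3 are there at a start; the rules pass over those that are not, and their reading is None.
Of plug_1, plug_2, plug_3, plug_4 only 2 to 4 are there at a start; the rules pass over those that are not, and their reading is None.
At some moment in a run one of plug_1, plug_2, plug_3, plug_4, cover may be knocked a few centimetres aside while the robot is not near it.
Once in a run the grip may slacken for a moment while it holds something.
It also fails if it takes over 210 s, if anything falls off the work surface, if the arm or the gripper's body presses on something with over 40 N, if the wrist force passes 120 N, or if a joint passes its speed limit or range.

## Working session

There is one attempt and no reset: what is moved stays moved. The work goes in short steps, Python scripts to look and compute and a tool call to move; the robot and the scene stay as the last step left them, time stands still between calls to the robot, and variables do not carry over. Pictures are saved under pics/ and viewed, at most 14 in all, crops included, and the job is handed in when it is done.

Besides the shell and the picture viewer there is one more tool, called after "Request:" as name([rows], argument=value, ...), one row to a line, values as JSON. arm_command: Moves the arm, as the interface text tells. Its arguments: {"type":"object","properties":{"increments":{"type":"array","items":{"type":"array","items":{"type":"array","items":{"type":"number"}}}},"gripper":{"type":"number"}},"required":["increments"]}

```bash
ls; mkdir -p pics
python3 - <<'E'
from bench import *
import cv2,numpy as np
o=get_obs();print({k:np.round(v,3) for k,v in o.items()})
ims=[]
for n in ["scene","top"]:
    m=camera_model(n);print(n,{k:np.round(v,4).tolist() for k,v in m.items()})
    im=grab_frame(n);cv2.imwrite(f"pics/{n}0.png",im[:,:,::-1]);
print({k:np.round(v,4).tolist() for k,v in camera_model("wrist").items()})
E
```

```text
pics
{'time_s': np.float64(0.0), 'q': array([ 1.598e+00,  3.860e-01,  7.000e-03, -1.000e-03, -1.194e+00,
       -2.590e-01]), 'joint_vel': array([-0.001, -0.   ,  0.002,  0.001,  0.001, -0.001]), 'effort': array([ 1.0000e-03, -3.9067e+01,  1.8741e+01,  4.2200e+00,  1.1000e-02,
       -0.0000e+00]), 'eef_pos': array([0.143, 0.608, 0.221]), 'tcp_rot': array([ 0.001,  0.993, -0.116, -0.   ]), 'wrist_force': array([-0.575,  0.397,  0.18 ]), 'ft_torque': array([0.052, 0.047, 0.029]), 'finger_force': np.float64(0.0), 'gripper_width': np.float64(1.001)}
scene {'fx': 535.6703, 'fy': 535.6703, 'cx': 270.5828, 'cy': 207.0705, 'k1': 0.0135, 'xyz': [-0.2445, -0.8789, 1.2328], 'rotation': [0.8583, 0.3836, -0.1427, -0.3095]}
top {'fx': 432.2239, 'fy': 432.2239, 'cx': 279.3393, 'cy': 210.4776, 'k1': 0.0294, 'xyz': [0.4563, 0.0435, 1.2698], 'rotation': [0.7083, 0.0302, -0.0263, -0.7048]}
{'fx': 319.5245, 'fy': 319.5245, 'cx': 282.5972, 'cy': 210.4054, 'k1': 0.026, 'T_tool_cam': [[0.0005, 0.9708, 0.24, 0.0665], [1.0, -0.0006, 0.0003, -0.0011], [0.0004, 0.24, -0.9708, -0.1616], [0.0, 0.0, 0.0, 1.0]]}
```

View pics/scene0.png

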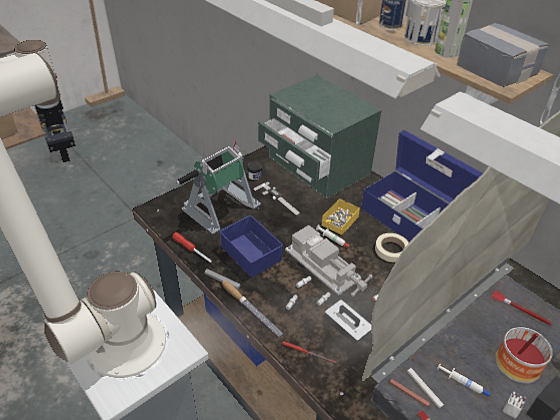

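View pics/top0.png

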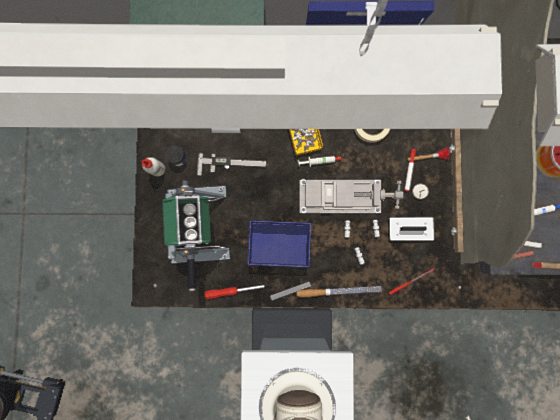

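```bash
cat > h.py <<'E'
from bench import *
import cv2,numpy as np
from scipy.spatial.transform import Rotation as R
def rot(q): return R.from_quat([q[1],q[2],q[3],q[0]]).as_matrix()
def cam(n,o=None):
    m=camera_model(n)
    if n=="wrist":
        o=o or get_obs(); T=np.eye(4);T[:3,:3]=rot(o["tcp_rot"]);T[:3,3]=o["eef_pos"]
        T=T@np.array(m["T_tool_cam"]); m["Rm"]=T[:3,:3];m["c"]=T[:3,3]
    else: m["Rm"]=rot(m["rotation"]);m["c"]=np.array(m["xyz"])
    return m
def ray(m,p):
    K=np.array([[m["fx"],0,m["cx"]],[0,m["fy"],m["cy"]],[0,0,1.]])
    u=cv2.undistortPoints(np.array([[p]],float),K,np.array([m["k1"],0,0,0.]))[0,0]
    return m["Rm"]@np.array([u[0],-u[1],-1])
def pt(m,p,z=0):
    d=ray(m,p); return m["c"]+d*(z-m["c"][2])/d[2]
def proj(m,X):
    v=m["Rm"].T@(np.array(X)-m["c"]); s=np.array([v[0],-v[1]])/-v[2]
    s=s*(1+m["k1"]*(s@s)); return np.array([m["fx"]*s[0]+m["cx"],m["fy"]*s[1]+m["cy"]])
def look(n,save=None):
    o=get_obs(); m=cam(n,o); im=grab_frame(n)
    if save: cv2.imwrite("pics/"+save,im[:,:,::-1])
    return m,im
E
python3 - <<'E'
from h import *
m=cam("top");im=cv2.imread("pics/top0.png")
for n,p,z in [("tray mid rim",(280,244),.07),("plug1",(348,229),.008),("plug2",(376,228),.008),("plug3",(360,255),.008),("cover",(412,229),.03),("barrel",(188,222),.2),("bottle",(152,166),0),("cal",(230,162),0),("vise jaws r",(381,215),.0)]:
    print(n,pt(m,p,z).round(3))
c=cv2.resize(im[130:300,130:450],None,fx=2.5,fy=2.5,interpolation=cv2.INTER_CUBIC);cv2.imwrite("pics/topc.png",c)
E
```

```text
tray mid rim [0.459 0.048 0.07 ]
plug1 [ 0.504 -0.15   0.008]
plug2 [ 0.508 -0.231  0.008]
plug3 [ 0.429 -0.184  0.008]
cover [ 0.504 -0.328  0.03 ]
barrel [0.512 0.276 0.2  ]
bottle [0.689 0.429 0.   ]
cal [0.702 0.198 0.   ]
vise jaws r [ 0.546 -0.248  0.   ]
```

View pics/topc.png

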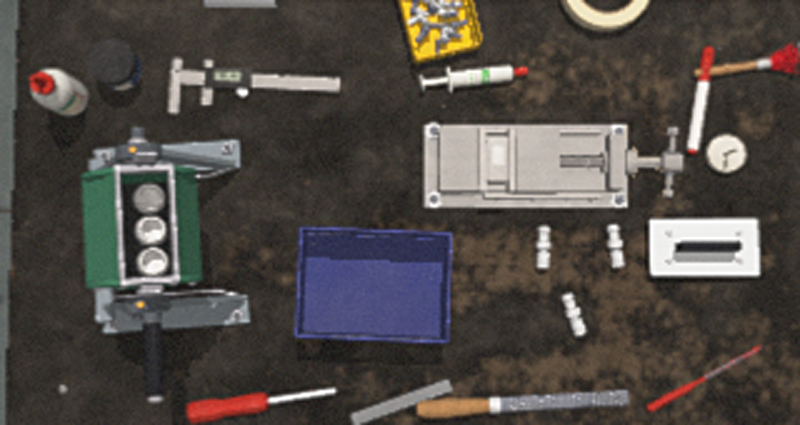

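Request:
arm_command([
  [[0,0,-70,0],[60,40,-130,-7],[100,65,-130,-13.3],[140,90,-130,-13.3],[175,110,-130,-13.3],[210,132,-130,-13.3],[245,155,-130,-13.3],[280,176,-130,-13.3],[310,195,-130,-13.3],[320,202,-130,-13.3]],
])

```text
time_s: 0.93
eef_pos: [0.3897, 0.3566, 0.3518]
tcp_rot: [-0.0, 1.0, 0.0, -0.0]
wrist_force: [0.5, 1.3, -0.1]
gripper_width: 1.002
finger_force: 0.0
```

```bash
cat >> h.py <<'E'
def inc(x,y,z,yaw):
    o=get_obs();T=rot(o["tcp_rot"]);p=o["eef_pos"];cy=np.degrees(np.arctan2(T[1,0],T[0,0]))
    d=T.T@(np.array([x,y,z])-p)*1000
    print("t %.2f pos %s yaw %.1f F %s w %.3f ff %.1f j6 %.2f"%(o["time_s"],p.round(4),cy,np.round(o["wrist_force"],1),o["gripper_width"],o["finger_force"],o["q"][5]))
    print("inc",d.round(1),"turn %.1f"%-(yaw-cy))
E
python3 -c "
from h import *
inc(.47,.276,.35,0)"
```

```text
t 0.93 pos [0.3897 0.3566 0.3518] yaw 0.0 F [ 0.5  1.3 -0.1] w 1.002 ff 0.0 j6 0.52
inc [80.2 80.7  1.8] turn 0.0
```

Request:
arm_command([
  [[40,40,0,0],[80,80,0,0],[80,80,0,0],[80,80,0,0]],
])

```text
time_s: 1.27
eef_pos: [0.4715, 0.2748, 0.3511]
tcp_rot: [0.001, 1.0, -0.003, -0.0]
wrist_force: [0.4, 0.7, 0.4]
gripper_width: 1.001
finger_force: 0.0
```

```bash
python3 -c "
from h import *
inc(.47,.276,.35,0);print(get_obs()['q'].round(2))
look('wrist','w1.png')"
```

```text
t 1.27 pos [0.4715 0.2748 0.3511] yaw -0.3 F [0.4 0.7 0.4] w 1.001 ff 0.0 j6 0.74
inc [-1.5 -1.2  1.1] turn -0.3
[ 0.83  0.19  0.05  0.   -1.43  0.74]
```

View pics/w1.png

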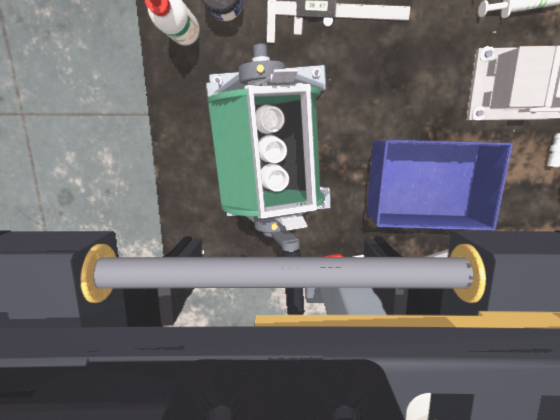

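Run:
```python
from h import *
im=cv2.imread("pics/w1.png")[:,:,::-1]
# camera as at picture
m=cam("wrist")
hsv=cv2.cvtColor(im,cv2.COLOR_RGB2HSV)
y=cv2.inRange(hsv,(18,120,120),(35,255,255))
n,_,st,ce=cv2.connectedComponentsWithStats(y)
for s,c in zip(st[1:],ce[1:]):
    if s[4]>8 and c[1]<235: print("yel",s[4],c.round(1),pt(m,c,.184).round(4))
for p in [(250,91),(310,87),(317,208),(263,215)]: print("collar",pt(m,p,.218).round(4))
b=cv2.inRange(hsv,(110,80,40),(130,255,255));b[235:]=0
cs=max(cv2.findContours(b,0,2)[0],key=cv2.contourArea);q=cv2.approxPolyDP(cs,6,True)[:,0]
for p in q: print("tray",p,pt(m,p.astype(float),.07).round(4))
mt=cam("top");it=cv2.imread("pics/top0.png")
h2=cv2.cvtColor(it,cv2.COLOR_BGR2HSV);b=cv2.inRange(h2,(108,80,30),(130,255,255));b[:200]=0
cs=max(cv2.findContours(b,0,2)[0],key=cv2.contourArea);
for p in cv2.approxPolyDP(cs,4,True)[:,0]: print("toptray",p,pt(mt,p.astype(float),.07).round(4))
yy=cv2.inRange(h2,(15,120,120),(30,255,255))
n,_,st,ce=cv2.connectedComponentsWithStats(yy)
for s,c in zip(st[1:],ce[1:]):
    if 130<c[0]<240 and 130<c[1]<300: print("yel",s[4],c.round(1),pt(mt,c,.184).round(4))
```

```text
collar [0.5707 0.3048 0.218 ]
collar [0.5738 0.2529 0.218 ]
collar [0.4663 0.2444 0.218 ]
collar [0.4596 0.2957 0.218 ]
tray [374 141] [0.5233 0.1533 0.07  ]
tray [367 213] [0.423  0.1566 0.07  ]
tray [377 226] [0.4036 0.1411 0.07  ]
tray [495 228] [ 0.4001 -0.0268  0.07  ]
tray [510 143] [ 0.5191 -0.0278  0.07  ]
toptray [250 221] [0.5227 0.1318 0.07  ]
toptray [248 264] [0.404 0.136 0.07 ]
toptray [309 266] [ 0.3995 -0.0321  0.07  ]
toptray [310 223] [ 0.518  -0.0349  0.07  ]
yel 4 [182.5 189.5] [0.5954 0.2949 0.184 ]
yel 5 [185.8 251.4] [0.4396 0.2831 0.184 ]
```

Run:
```python
from h import *
m=cam("wrist");
a,b=pt(m,(261,70),.184),pt(m,(275,227),.184)
print(a,b,(a+b)/2,np.degrees(np.arctan2(*(a-b)[1::-1])))
im=cv2.imread("pics/w1.png");cv2.imwrite("pics/w1c.png",cv2.resize(im[50:310,200:340],None,fx=2.3,fy=2.3,interpolation=2))
```

```text
[0.59325224 0.29702792 0.184     ] [0.43729518 0.28525    0.184     ] [0.51527371 0.29113896 0.184     ] 4.318795489623345
```

View pics/w1c.png

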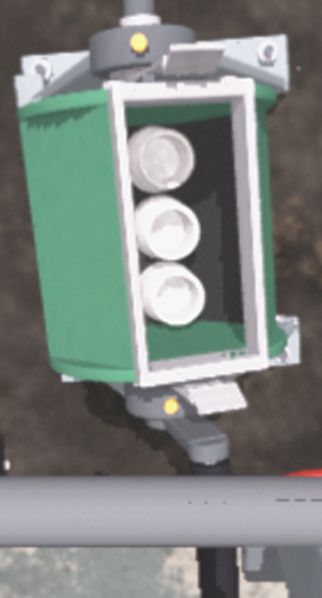

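Request:
arm_command([
  [[-3,40,0,0],[-5,80,0,1.3],[-8,120,0,1.3],[-11,160,0,1.3],[-11,195,20,1.3],[-11,230,45,1.3],[-11,260,70,1.3],[-11,285,100,1.3],[-11,302,130,1.3],[-11,306,150,1.3]],
])

```text
time_s: 2.15
eef_pos: [0.4558, -0.0291, 0.1991]
tcp_rot: [0.0, 1.0, -0.012, -0.002]
wrist_force: [-0.6, 1.2, -0.1]
gripper_width: 0.997
finger_force: 0.0
```

```bash
python3 -c "
from h import *
inc(.460,-.0315,.045,-1.6)"
```

```text
t 2.15 pos [ 0.4558 -0.0291  0.1991] yaw -1.4 F [-0.6  1.2 -0.1] w 0.997 ff 0.0 j6 1.25
inc [  4.9   2.3 154.1] turn 0.2
```

Request:
arm_command([
  [[4,1,35,0],[4,1,70,0],[4,1,105,0],[4,1,135,0],[4,1,153,0],[4,1,153,0]],
])

```text
time_s: 2.65
eef_pos: [0.4586, -0.0286, 0.0452]
tcp_rot: [0.001, 1.0, -0.011, -0.005]
wrist_force: [-0.5, 0.0, 0.5]
gripper_width: 1.0
finger_force: 0.0
```

Request:
arm_command([
  [[0,0,0,0],[0,0,0,0],[0,0,0,0],[0,0,0,0],[0,0,0,0],[0,0,0,0],[0,0,0,0],[0,0,0,0]],
], gripper=1)

```text
time_s: 3.32
eef_pos: [0.4621, -0.0287, 0.0491]
tcp_rot: [-0.0, 1.0, -0.011, 0.0]
wrist_force: [0.1, 0.2, -0.7]
gripper_width: 0.477
finger_force: 0.0
```

```bash
python3 -c "
from h import *
inc(.52,.05,.045,4.3)"
```

```text
t 3.32 pos [ 0.4621 -0.0287  0.0491] yaw -1.3 F [ 0.1  0.2 -0.7] w 0.477 ff 0.0 j6 1.26
inc [ 56.1 -80.    4.2] turn -5.6
```

Request:
arm_command([
  [[0,0,0,0],[0,0,0,0],[0,0,0,0],[0,0,0,0],[0,0,0,0],[0,0,0,0],[0,0,0,0],[0,0,0,0]],
], gripper=1)

```text
time_s: 3.98
eef_pos: [0.4622, -0.0287, 0.0488]
tcp_rot: [-0.0, 1.0, -0.011, 0.0]
wrist_force: [1.3, -1.5, -0.1]
gripper_width: 0.022
finger_force: 30.0
```

```bash
python3 -c "
from h import *
inc(.534,.04,.047,4.3)"
```

```text
t 3.98 pos [ 0.4622 -0.0287  0.0488] yaw -1.3 F [ 1.3 -1.5 -0.1] w 0.022 ff 30.0 j6 1.26
inc [ 70.2 -70.3   1.8] turn -5.6
```

Wall gripped (2 mm). Drag the tray: left first, then ahead and turning, keeping the height.

Request:
arm_command([
  [[0,-10,0,0],[2,-25,0,0],[5,-40,0,-1],[12,-52,0,-2],[22,-60,0,-3],[34,-66,0,-4],[46,-70,0,-5],[58,-70,0,-5.6],[68,-70,0,-5.6],[70,-70,0,-5.6]],
])

```text
time_s: 4.82
eef_pos: [0.5352, 0.0405, 0.0488]
tcp_rot: [-0.0, 0.999, 0.038, 0.0]
wrist_force: [-3.8, 3.6, 4.6]
gripper_width: 0.02
finger_force: 30.0
```

Run:
```python
from h import *
inc(.530,.105,.049,4.3)
m,im=look('wrist','w2.png')
C=np.array([.516,.290]);xs=np.array([-.075,.997])
hsv=cv2.cvtColor(im,cv2.COLOR_RGB2HSV)
b=cv2.inRange(hsv,(110,80,40),(130,255,255))
cs=max(cv2.findContours(b,0,2)[0],key=cv2.contourArea)
for p in cv2.approxPolyDP(cs,5,True)[:,0]: print(p,pt(m,p.astype(float),.07).round(4))
```

```text
t 4.82 pos [0.5352 0.0405 0.0488] yaw 4.3 F [-3.8  3.6  4.6] w 0.020 ff 30.0 j6 1.27
inc [ -0.3 -64.7  -0.1] turn 0.0
[  0 151] [0.5839 0.1653 0.07  ]
[  0 229] [0.5488 0.1699 0.07  ]
[ 15 233] [0.5474 0.1637 0.07  ]
[ 21 256] [0.5364 0.1623 0.07  ]
[136 256] [0.5401 0.1102 0.07  ]
[165 230] [0.5538 0.0966 0.07  ]
[262 230] [0.5572 0.0524 0.07  ]
[264 237] [0.5539 0.0512 0.07  ]
[281 239] [0.5535 0.0433 0.07  ]
[282 256] [0.5452 0.0422 0.07  ]
[289 252] [0.5474 0.0391 0.07  ]
[289 156] [0.5916 0.0427 0.07  ]
[282 150] [0.5939 0.0459 0.07  ]
```

View pics/w2.png

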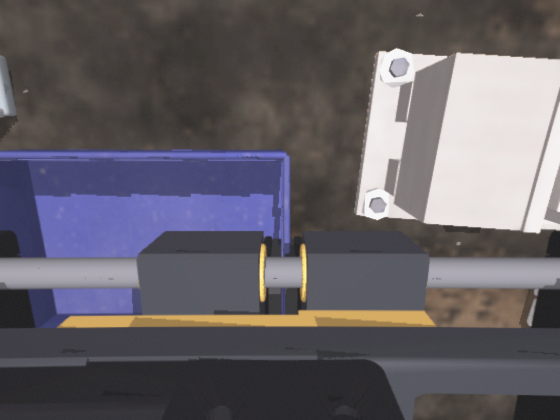

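Request:
arm_command([
  [[0,-8,0,0],[0,-18,0,0],[0,-28,0,0],[0,-38,0,0],[0,-48,0,0],[0,-58,0,0],[0,-64,0,0],[0,-64,0,0]],
])

```text
time_s: 5.53
eef_pos: [0.5288, 0.1057, 0.0488]
tcp_rot: [-0.001, 0.999, 0.039, 0.0]
wrist_force: [-0.1, 2.1, -0.5]
gripper_width: 0.018
finger_force: 30.0
```

Run:
```python
from h import *
inc(.530,.105,.049,4.3)
look('top','t2.png');look('wrist','w3.png')
a=cv2.imread('pics/t2.png')[150:290,130:330];cv2.imwrite('pics/t2c.png',cv2.resize(a,None,fx=3,fy=3,interpolation=2))
```

```text
t 5.53 pos [0.5288 0.1057 0.0488] yaw 4.4 F [-0.1  2.1 -0.5] w 0.018 ff 30.0 j6 1.15
inc [ 1.1  0.8 -0.2] turn 0.1
```

View pics/t2c.png

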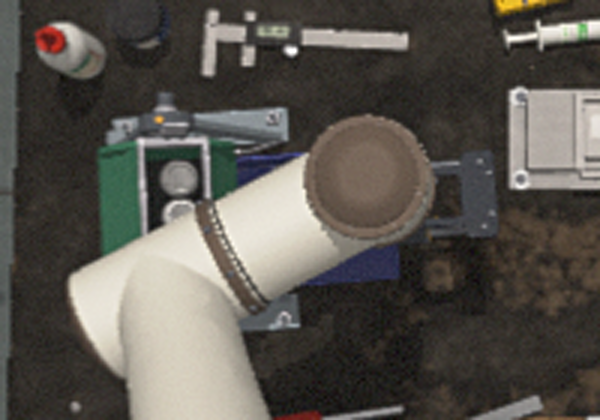

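Request:
arm_command([
  [[0,0,0,0],[0,0,0,0],[0,0,0,0],[0,0,0,0],[0,0,-15,0],[0,0,-45,0],[0,0,-75,0],[0,10,-75,7],[0,20,-75,14],[0,30,-75,21]],
], gripper=0.4)

```text
time_s: 6.47
eef_pos: [0.5312, 0.0732, 0.1247]
tcp_rot: [-0.0, 0.989, -0.148, 0.001]
wrist_force: [-1.2, 0.3, 0.1]
gripper_width: 0.587
finger_force: 0.0
```

Run:
```python
from h import *
inc(.532,.074,.13,-85.7)
```

```text
t 6.47 pos [0.5312 0.0732 0.1247] yaw -17.0 F [-1.2  0.3  0.1] w 0.587 ff 0.0 j6 0.83
inc [ 0.5 -1.  -5.3] turn 68.7
```

Request:
arm_command([
  [[0,0,0,7],[0,0,0,14],[0,0,0,21],[0,0,0,28],[0,0,0,35],[0,0,0,42],[0,0,0,49],[0,0,0,56],[0,0,0,63],[0,0,0,68.5]],
])

```text
time_s: 7.3
eef_pos: [0.5309, 0.0732, 0.1238]
tcp_rot: [0.0, 0.734, -0.679, -0.0]
wrist_force: [-0.2, -0.3, 0.9]
gripper_width: 0.601
finger_force: 0.0
```

Run:
```python
from h import *
inc(.532,.074,.03,-85.7)
m,im=look('wrist')
hsv=cv2.cvtColor(im,cv2.COLOR_RGB2HSV);b=cv2.inRange(hsv,(108,80,40),(130,255,255))
cv2.imwrite('pics/w4.png',im[:,:,::-1])
cs=max(cv2.findContours(b,0,2)[0],key=cv2.contourArea)
for p in cv2.approxPolyDP(cs,5,True)[:,0]: print(p,pt(m,p.astype(float),.07).round(4))
```

```text
t 7.30 pos [0.5309 0.0732 0.1238] yaw -85.5 F [-0.2 -0.3  0.9] w 0.601 ff 0.0 j6 -0.36
inc [-0.7 -1.2 93.8] turn 0.2
[222 311] [0.5727 0.1434 0.07  ]
[344 313] [0.4812 0.1379 0.07  ]
[336 288] [0.4896 0.1179 0.07  ]
[230 288] [0.5675 0.1241 0.07  ]
```

Request:
arm_command([
  [[0,0,30,0],[0,0,65,0],[0,0,94,0],[-8,0,94,0],[-16,0,94,0],[-24,0,94,0],[-32,0,94,0],[-40,0,94,0],[-48,0,94,0],[-56,0,94,0]],
])

```text
time_s: 8.18
eef_pos: [0.5273, 0.1305, 0.0315]
tcp_rot: [-0.001, 0.736, -0.677, 0.001]
wrist_force: [0.6, -3.5, 2.4]
gripper_width: 0.601
finger_force: 2.1
```

Request:
arm_command([
  [[-7,0,0,0],[-14,0,0,0],[-21,0,0,0],[-28,0,0,0],[-35,0,0,0],[-42,0,0,0]],
])

```text
time_s: 8.68
eef_pos: [0.5226, 0.1719, 0.0298]
tcp_rot: [0.0, 0.736, -0.677, -0.0]
wrist_force: [1.6, -4.3, 3.4]
gripper_width: 0.601
finger_force: 2.1
```

Run:
```python
from h import *
C=np.array([.516,.290]);p=C-.1055*np.array([-.075,.997])
inc(p[0],p[1],.03,-85.7)
```

```text
t 8.68 pos [0.5226 0.1719 0.0298] yaw -85.2 F [ 1.6 -4.3  3.4] w 0.601 ff 2.1 j6 -0.53
inc [-12.8  -2.4  -0.2] turn 0.5
```

Request:
arm_command([
  [[-3,0,0,0],[-6,0,0,0],[-9,0,0,0],[-12,0,0,0],[-12,0,0,0]],
])

```text
time_s: 9.1
eef_pos: [0.5212, 0.1825, 0.0298]
tcp_rot: [0.001, 0.736, -0.677, -0.0]
wrist_force: [0.9, -6.7, 3.8]
gripper_width: 0.598
finger_force: 3.1
```

Request:
arm_command([
  [[-1.5,0,0,0],[-3,0,0,0],[-4,0,0,0]],
])

```text
time_s: 9.35
eef_pos: [0.5203, 0.1827, 0.0299]
tcp_rot: [0.004, 0.735, -0.678, 0.001]
wrist_force: [6.4, -22.2, 6.7]
gripper_width: 0.604
finger_force: 11.1
```

Request:
arm_command([
  [[15,0,0,0],[35,0,-20,0],[40,0,-60,0],[40,0,-100,0],[40,0,-140,0],[40,0,-180,0],[40,0,-220,0],[40,0,-260,0],[40,0,-290,0],[40,0,-290,0]],
])

```text
time_s: 10.18
eef_pos: [0.5274, 0.149, 0.3273]
tcp_rot: [-0.007, 0.737, -0.676, 0.003]
wrist_force: [0.4, -0.2, 0.7]
gripper_width: 0.602
finger_force: 0.0
```

Run:
```python
from h import *
q=R.from_euler('z',-.3,degrees=True)*R.from_quat([1,0,0,0]);q=q.as_quat()
o=dict(eef_pos=np.array([.4715,.2748,.3511]),tcp_rot=[q[3],*q[:3]])
m=cam('wrist',o)
for p in [(286,250),(301,250),(287,308),(303,308)]: print(pt(m,p,.213).round(4))
inc(.378,.265,.32,4.3)
m,im=look('top')
cv2.imwrite('pics/t3c.png',cv2.resize(im[150:290,130:330,::-1],None,fx=3,fy=3,interpolation=2))
```

```text
[0.4211 0.2733 0.213 ]
[0.421  0.2584 0.213 ]
[0.3569 0.2725 0.213 ]
[0.3569 0.2558 0.213 ]
t 10.18 pos [0.5274 0.149  0.3273] yaw -85.1 F [ 0.4 -0.2  0.7] w 0.602 ff 0.0 j6 -0.49
inc [-128.4  139.     6.1] turn -89.4
```

View pics/t3c.png

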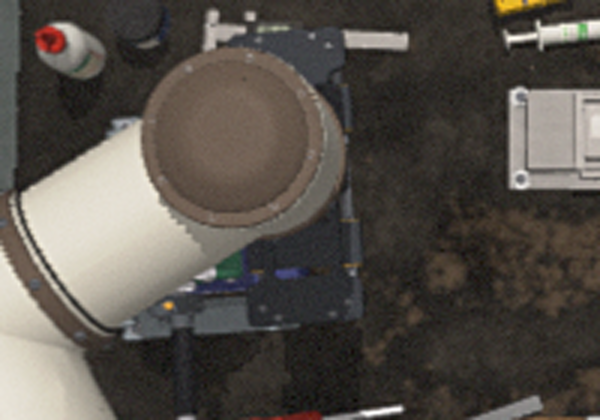

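Request:
arm_command([
  [[-10,15,0,-7],[-20,30,0,-14],[-35,45,0,-21],[-50,60,0,-28],[-65,75,0,-35],[-80,90,0,-42],[-95,105,0,-49],[-110,120,0,-56],[-120,130,0,-63],[-128,139,0,-70]],
])

```text
time_s: 11.07
eef_pos: [0.3736, 0.264, 0.3179]
tcp_rot: [0.001, 0.992, -0.128, -0.002]
wrist_force: [-0.4, 1.1, -0.2]
gripper_width: 0.599
finger_force: 0.0
```

Run:
```python
from h import *
inc(.378,.265,.195,4.3)
```

```text
t 11.07 pos [0.3736 0.264  0.3179] yaw -14.7 F [-0.4  1.1 -0.2] w 0.599 ff 0.0 j6 0.34
inc [  4.3  -2.3 122.8] turn -19.0
```

Request:
arm_command([
  [[4,-2,0,-7],[4,-2,0,-14],[4,-2,0,-19],[4,-2,35,-19],[4,-2,70,-19],[4,-2,100,-19],[4,-2,123,-19],[4,-2,123,-19]],
])

```text
time_s: 11.73
eef_pos: [0.3763, 0.2611, 0.1905]
tcp_rot: [0.004, 0.999, 0.033, -0.005]
wrist_force: [-0.6, -0.9, 0.4]
gripper_width: 0.603
finger_force: 0.0
```

Request:
arm_command([
  [[0,0,0,0],[0,0,0,0],[0,0,0,0],[0,0,0,0],[0,0,0,0],[0,0,0,0],[0,0,0,0]],
], gripper=1)

```text
time_s: 12.32
eef_pos: [0.3801, 0.2638, 0.1975]
tcp_rot: [0.0, 0.999, 0.034, 0.0]
wrist_force: [0.4, -1.6, 3.0]
gripper_width: 0.207
finger_force: 30.0
```

Run:
```python
from h import *
inc(.378,.265,.195,4.3)
```

```text
t 12.32 pos [0.3801 0.2638 0.1975] yaw 3.8 F [ 0.4 -1.6  3. ] w 0.207 ff 30.0 j6 0.68
inc [-2.  -1.4  2.5] turn -0.5
```

Request:
arm_command([
  [[0,5.4,1.9,0],[0,12.3,5.3,0],[0,17.9,9,0],[0,23.7,14,0],[0,28.1,19,0],[0,32.4,25.4,0],[0,32.4,25.4,0]],
])

```text
time_s: 12.9
eef_pos: [0.3824, 0.2318, 0.1719]
tcp_rot: [-0.001, 0.999, 0.033, 0.001]
wrist_force: [0.4, -0.0, 1.5]
gripper_width: 0.208
finger_force: 30.0
```

Run:
```python
from h import *
inc(.378,.265,.195,4.3)
m,im=look('top');cv2.imwrite('pics/t4c.png',cv2.resize(im[170:290,140:280,::-1],None,fx=4,fy=4,interpolation=2))
```

```text
t 12.90 pos [0.3824 0.2318 0.1719] yaw 3.8 F [ 0.4 -0.   1.5] w 0.208 ff 30.0 j6 0.73
inc [ -2.2 -33.4 -23.1] turn -0.5
```

View pics/t4c.png

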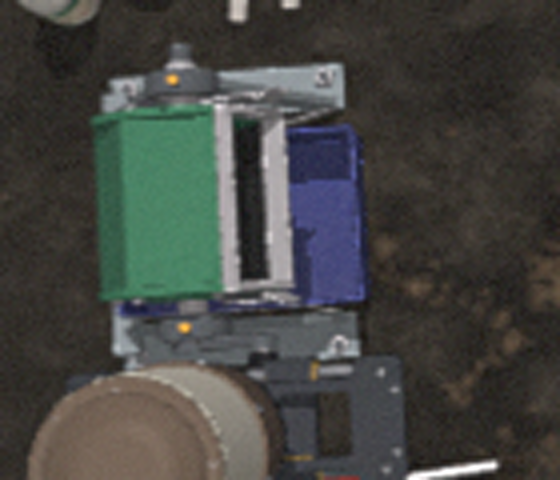

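Request:
arm_command([
  [[0,3.4,6.9,0],[0,5.5,13.3,0],[0,7,20.8,0],[0,7.4,27.5,0],[0,6.9,35.2,0],[0,5.5,41.7,0],[0,3,49,0],[0,0,55,0],[0,-4.3,61.4,0],[0,-8.7,66.4,0]],
])

```text
time_s: 13.78
eef_pos: [0.3818, 0.2409, 0.1058]
tcp_rot: [-0.0, 0.999, 0.034, 0.0]
wrist_force: [-3.1, -1.3, 9.9]
gripper_width: 0.206
finger_force: 30.0
```

Request:
arm_command([
  [[0,-5.8,5,0],[0,-11.4,8.7,0],[0,-18.3,12.1,0],[0,-24.7,14.2,0],[0,-32.2,15.7,0],[0,-38.9,16.1,0],[0,-38.9,16.1,0],[0,-38.9,16.1,0]],
])

```text
time_s: 14.45
eef_pos: [0.379, 0.2792, 0.0897]
tcp_rot: [0.001, 0.999, 0.034, 0.0]
wrist_force: [-1.3, -2.4, 7.1]
gripper_width: 0.209
finger_force: 30.0
```

Run:
```python
from h import *
inc(.378,.265,.195,4.3)
for n in ['scene','top']:
    m,im=look(n)
    a=im[130:240,160:290] if n=='scene' else im[170:280,140:270]
    cv2.imwrite(f'pics/{n}5c.png',cv2.resize(a[:,:,::-1],None,fx=3,fy=3,interpolation=2))
a=np.hstack([cv2.imread('pics/scene5c.png'),cv2.imread('pics/top5c.png')]);cv2.imwrite('pics/5.png',a)
```

```text
t 14.45 pos [0.379  0.2792 0.0897] yaw 3.9 F [-1.3 -2.4  7.1] w 0.209 ff 30.0 j6 0.66
inc [  -2.    14.2 -105.3] turn -0.4
```

View pics/5.png

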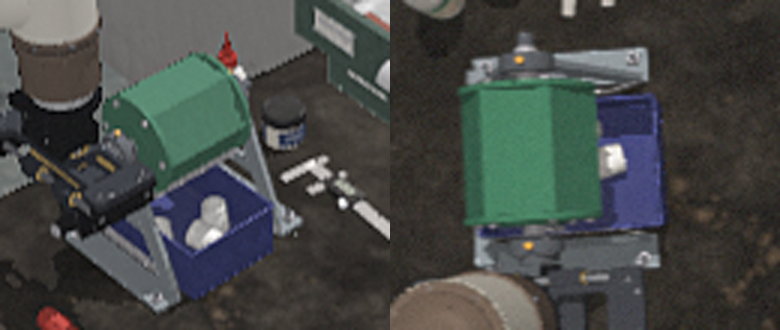

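Request:
arm_command([
  [[0,14.2,-1.9,0],[0,27.5,-7.4,0],[0,35.4,-12.9,0],[0,42.1,-19.6,0],[0,47.6,-27.5,0],[0,51.7,-36.2,0],[0,54.2,-45.4,0],[0,55,-55,0],[0,54.2,-64.6,0],[0,51.7,-73.8,0]],
])

```text
time_s: 15.38
eef_pos: [0.3826, 0.2274, 0.1622]
tcp_rot: [0.0, 0.999, 0.033, -0.0]
wrist_force: [6.4, 1.2, -10.8]
gripper_width: 0.208
finger_force: 30.0
```

Request:
arm_command([
  [[0,-4.1,-8.7,0],[0,-9.6,-16.6,0],[0,-16.3,-23.3,0],[0,-24.2,-28.8,0],[0,-32.9,-32.9,0],[0,-42.2,-35.4,0],[0,-51.7,-36.2,0],[0,-51.7,-36.2,0],[0,-51.7,-36.2,0]],
])

```text
time_s: 16.13
eef_pos: [0.3791, 0.278, 0.1998]
tcp_rot: [0.002, 0.999, 0.034, -0.0]
wrist_force: [0.5, -4.0, 4.7]
gripper_width: 0.208
finger_force: 30.0
```

Run:
```python
from h import *
inc(.378,.2795,.1997,4.3)
```

```text
t 16.13 pos [0.3791 0.278  0.1998] yaw 3.8 F [ 0.5 -4.   4.7] w 0.208 ff 30.0 j6 0.66
inc [-1.  -1.6  0.1] turn -0.5
```

Request:
arm_command([
  [[0,-1,0,0],[0,-1,0,0],[0,-1,0,0],[0,-1,-20,0],[0,-1,-60,0],[0,-1,-100,0],[20,-1,-140,0],[50,-1,-160,0],[80,-1,-160,0],[90,-1,-160,0]],
], gripper=0.4)

```text
time_s: 16.97
eef_pos: [0.4715, 0.2874, 0.3597]
tcp_rot: [-0.001, 0.999, 0.033, 0.001]
wrist_force: [-0.0, -0.4, -1.8]
gripper_width: 0.598
finger_force: 0.0
```

Request:
arm_command([
  [[0,0,0,0],[0,0,0,0]],
])

```text
time_s: 17.13
eef_pos: [0.4683, 0.2862, 0.3574]
tcp_rot: [0.001, 0.999, 0.033, -0.001]
wrist_force: [1.1, -0.2, 0.1]
gripper_width: 0.601
finger_force: 0.0
```

Run:
```python
from h import *
inc(.37,-.1,.3,0)
m,im=look('wrist','w6.png')
_,t=look('top','t6.png')
a=np.hstack([cv2.resize(im[50:240,180:380,::-1],(480,456)),cv2.resize(t[150:300,330:450,::-1],(365,456))]);cv2.imwrite('pics/6.png',a[:,:800])
```

```text
t 17.13 pos [0.4683 0.2862 0.3574] yaw 3.8 F [ 1.1 -0.2  0.1] w 0.601 ff 0.0 j6 0.79
inc [-123.4  378.8   58.3] turn 3.8
```

View pics/6.png

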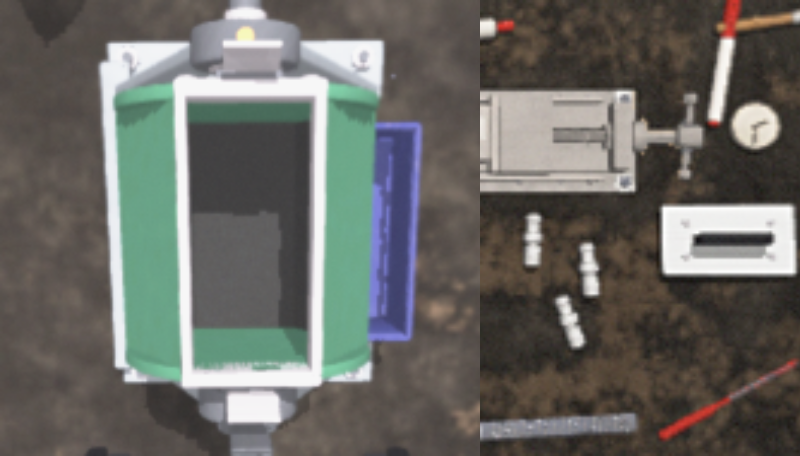

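```bash
cat >> h.py <<'E'
def blobs(m,im,z,amin,amax,box,thr=165):
    g=im.min(axis=2); b=(g>thr).astype(np.uint8)*255
    k=np.zeros_like(b);x0,y0,x1,y1=box;k[y0:y1,x0:x1]=b[y0:y1,x0:x1]
    k=cv2.morphologyEx(k,cv2.MORPH_CLOSE,np.ones((3,3)))
    out=[]
    for c in cv2.findContours(k,0,2)[0]:
        if amin<cv2.contourArea(c)<amax:
            r=cv2.minAreaRect(c);bp=cv2.boxPoints(r);e=[bp[1]-bp[0],bp[2]-bp[1]];L=max(e,key=np.linalg.norm)/2
            ctr=pt(m,r[0],z);d=pt(m,np.array(r[0])+L,z)-ctr
            a=np.degrees(np.arctan2(d[1],d[0]));a=(a+90)%180-90
            out.append((ctr,a,2*np.linalg.norm(d))); print("blob px",np.round(r[0],1),"A",cv2.contourArea(c),"xyz",ctr.round(4),"ang %.1f len %.3f"%(a,2*np.linalg.norm(d)))
    return out
E
python3 - <<'E'
from h import *
m=cam('wrist')
P=[pt(m,p,.22) for p in [(254.2,82.5),(316.3,82.5),(314.2,210.4),(257,211.7)]]
print(np.round(P,4),np.mean(P,0).round(4))
mt=cam('top');t=cv2.imread('pics/t6.png')[:,:,::-1]
blobs(mt,t,.01,15,200,(335,215,390,270),130)
blobs(mt,t,.02,500,3000,(380,205,450,250),130)
E
```

```text
[[0.5738 0.3189 0.22  ]
 [0.5774 0.2647 0.22  ]
 [0.4623 0.2558 0.22  ]
 [0.4573 0.3109 0.22  ]] [0.5177 0.2876 0.22  ]
blob px [359.2 255.2] A 54.0 xyz [ 0.4285 -0.181   0.01  ] ang 15.4 len 0.049
blob px [365.5 238. ] A 57.0 xyz [ 0.4783 -0.1998  0.01  ] ang -0.7 len 0.046
blob px [347. 228.] A 58.0 xyz [ 0.507  -0.1464  0.01  ] ang -0.5 len 0.046
blob px [411.5 228.5] A 932.5 xyz [ 0.5062 -0.33    0.02  ] ang -89.7 len 0.123
```

Request:
arm_command([
  [[-5,40,0,0],[-10,80,0,0],[-15,120,0,0],[-20,160,10,0],[-25,200,30,3.8],[-30,240,60,3.8],[-35,280,90,3.8],[-40,320,120,3.8],[-50,360,137,3.8],[-58,400,137,3.8]],
], gripper=0.54)

```text
time_s: 18.07
eef_pos: [0.4381, -0.0899, 0.2255]
tcp_rot: [-0.0, 1.0, 0.001, -0.002]
wrist_force: [1.4, -0.1, 0.4]
gripper_width: 0.457
finger_force: 0.0
```

Request:
arm_command([
  [[0,30,0,0],[3,53,0,0],[3,53,0,0],[3,53,0,0]],
])

```text
time_s: 18.4
eef_pos: [0.4433, -0.1426, 0.228]
tcp_rot: [-0.0, 1.0, -0.001, 0.0]
wrist_force: [-0.4, 0.0, -0.1]
gripper_width: 0.465
finger_force: 0.0
```

Run:
```python
from h import *
m,im=look('wrist','w7.png')
o=blobs(m,im,.009,150,3000,(100,0,500,235),150)
for c,a,l in o: inc(c[0],c[1],.003,a)
```

```text
blob px [312.9 200. ] A 410.5 xyz [ 0.429  -0.1785  0.009 ] ang 19.2 len 0.052
blob px [329.5 159. ] A 436.5 xyz [ 0.4784 -0.197   0.009 ] ang 2.0 len 0.050
blob px [284.5 134. ] A 460.5 xyz [ 0.5071 -0.1439  0.009 ] ang 0.0 len 0.050
blob px [483.   24.5] A 1207.0 xyz [ 0.618  -0.3533  0.009 ] ang 9.4 len 0.044
blob px [441.3  18.2] A 668.5 xyz [ 0.6245 -0.3091  0.009 ] ang -31.8 len 0.047
t 18.45 pos [ 0.4434 -0.1419  0.228 ] yaw 0.0 F [ 0.5 -0.1 -0.5] w 0.460 ff 0.0 j6 1.53
inc [-14.5  36.6 225. ] turn -19.2
t 18.45 pos [ 0.4434 -0.1419  0.228 ] yaw 0.0 F [ 0.5 -0.1 -0.5] w 0.460 ff 0.0 j6 1.53
inc [ 34.9  55.1 225. ] turn -2.0
t 18.45 pos [ 0.4434 -0.1419  0.228 ] yaw 0.0 F [ 0.5 -0.1 -0.5] w 0.460 ff 0.0 j6 1.53
inc [ 63.6   2.  225. ] turn -0.0
t 18.45 pos [ 0.4434 -0.1419  0.228 ] yaw 0.0 F [ 0.5 -0.1 -0.5] w 0.460 ff 0.0 j6 1.53
inc [174.5 211.4 225. ] turn -9.4
t 18.45 pos [ 0.4434 -0.1419  0.228 ] yaw 0.0 F [ 0.5 -0.1 -0.5] w 0.460 ff 0.0 j6 1.53
inc [181.1 167.2 225. ] turn 31.8
```

View pics/w7.png

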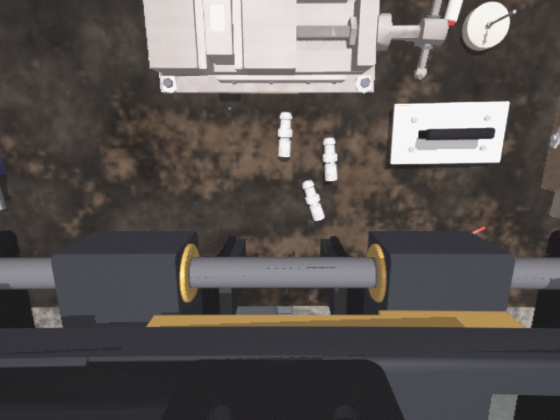

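Request:
arm_command([
  [[-8,20,20,-7],[-14,36,55,-14],[-14,36,90,-18],[-14,36,130,-18],[-14,36,165,-18],[-14,36,195,-18],[-14,36,215,-18],[-14,36,224,-18],[-14,36,224,-18]],
])

```text
time_s: 19.2
eef_pos: [0.429, -0.1771, 0.0026]
tcp_rot: [-0.0, 0.988, 0.158, -0.002]
wrist_force: [-0.3, 0.1, 0.2]
gripper_width: 0.462
finger_force: 0.0
```

Request:
arm_command([
  [[0,0,0,0],[0,0,0,0],[0,0,0,0],[0,0,0,0],[0,0,0,0],[0,0,0,0]],
], gripper=1)

```text
time_s: 19.7
eef_pos: [0.4306, -0.1783, 0.0047]
tcp_rot: [0.0, 0.988, 0.157, 0.001]
wrist_force: [-0.3, 0.3, 4.3]
gripper_width: 0.134
finger_force: 30.0
```

Run:
```python
from h import *
inc(.44,-.18,.30,4.4)
inc(.517,.288,.33,4.4)
```

```text
t 19.70 pos [ 0.4306 -0.1783  0.0047] yaw 18.0 F [-0.3  0.3  4.3] w 0.134 ff 30.0 j6 1.93
inc [   8.9    4.7 -295.2] turn 13.6
t 19.70 pos [ 0.4306 -0.1783  0.0047] yaw 18.0 F [-0.3  0.3  4.3] w 0.134 ff 30.0 j6 1.93
inc [ 226.9 -416.5 -325.2] turn 13.6
```

Request:
arm_command([
  [[0,0,-40,0],[0,0,-80,0],[10,-20,-115,3],[25,-46,-145,6],[42,-78,-165,9],[60,-110,-190,12],[78,-143,-215,13.6],[96,-177,-240,13.6],[115,-211,-260,13.6],[134,-246,-275,13.6]],
])

```text
time_s: 20.53
eef_pos: [0.479, 0.0862, 0.2759]
tcp_rot: [-0.001, 0.999, 0.038, 0.001]
wrist_force: [1.4, -0.5, -1.7]
gripper_width: 0.137
finger_force: 30.0
```

Run:
```python
from h import *
inc(.517,.288,.242,4.4)
```

```text
t 20.53 pos [0.479  0.0862 0.2759] yaw 4.4 F [ 1.4 -0.5 -1.7] w 0.137 ff 30.0 j6 1.13
inc [  53.3 -198.3   34.2] turn 0.0
```

Request:
arm_command([
  [[10,-38,0,0],[20,-76,0,0],[30,-114,0,0],[40,-150,0,0],[47,-178,0,0],[50,-188,15,0],[50,-188,30,0],[50,-188,37,0],[50,-188,37,0]],
])

```text
time_s: 21.28
eef_pos: [0.5132, 0.2751, 0.2343]
tcp_rot: [0.001, 0.999, 0.038, -0.002]
wrist_force: [-0.2, -0.3, -0.2]
gripper_width: 0.135
finger_force: 30.0
```

Run:
```python
from h import *
inc(.517,.288,.242,4.4)
```

```text
t 21.28 pos [0.5132 0.2751 0.2343] yaw 4.4 F [-0.2 -0.3 -0.2] w 0.135 ff 30.0 j6 0.88
inc [  4.7 -12.6  -7.7] turn 0.0
```

Request:
arm_command([
  [[5,-12,-5,0],[5,-12,-5,0],[5,-12,-5,0]],
])

```text
time_s: 21.53
eef_pos: [0.5189, 0.2881, 0.2427]
tcp_rot: [-0.001, 0.999, 0.038, 0.001]
wrist_force: [-0.3, 0.6, -0.5]
gripper_width: 0.132
finger_force: 30.0
```

Request:
arm_command([
  [[0,0,0,0],[0,0,0,0],[0,0,0,0],[0,0,0,0],[0,0,-10,0],[0,0,-40,0]],
], gripper=0.54)

```text
time_s: 22.03
eef_pos: [0.5164, 0.2869, 0.2779]
tcp_rot: [0.003, 0.999, 0.038, -0.004]
wrist_force: [-0.4, -0.3, -0.4]
gripper_width: 0.439
finger_force: 0.0
```

Run:
```python
from h import *
inc(.47,-.14,.228,0)
mt,t=look('top','t8.png')
o=blobs(mt,t,.01,15,200,(335,215,400,270),130)
blobs(mt,t,.02,500,3000,(380,205,450,250),130)
_,im=look('wrist','w8.png')
```

```text
t 22.03 pos [0.5164 0.2869 0.2779] yaw 4.4 F [-0.4 -0.3 -0.4] w 0.439 ff 0.0 j6 0.87
inc [-78.4 421.8  52.8] turn 4.4
blob px [365.5 238. ] A 57.0 xyz [ 0.4783 -0.1998  0.01  ] ang -0.7 len 0.046
blob px [347. 228.] A 57.5 xyz [ 0.507  -0.1464  0.01  ] ang -0.5 len 0.046
blob px [394.5 228.5] A 189.0 xyz [ 0.5063 -0.284   0.01  ] ang -1.0 len 0.061
blob px [411.5 228.5] A 930.5 xyz [ 0.5062 -0.33    0.02  ] ang -89.7 len 0.123
```

Request:
arm_command([
  [[-6,38,0,0],[-12,78,0,0],[-18,118,0,0],[-25,158,0,0],[-31,198,0,3.4],[-37,238,10,3.4],[-44,278,25,3.4],[-50,318,50,3.4],[-56,358,60,3.4],[-62,396,70,3.4]],
])

```text
time_s: 22.97
eef_pos: [0.4871, -0.1079, 0.2129]
tcp_rot: [0.0, 1.0, 0.009, 0.0]
wrist_force: [0.6, 0.9, 0.1]
gripper_width: 0.458
finger_force: 0.0
```

Run:
```python
from h import *
inc(.4784,-.197,.15,1)
```

```text
t 22.97 pos [ 0.4871 -0.1079  0.2129] yaw 1.1 F [0.6 0.9 0.1] w 0.458 ff 0.0 j6 1.48
inc [-10.4  88.9  62.9] turn 0.1
```

Request:
arm_command([
  [[-4,35,0,0],[-10,70,20,0],[-10,89,50,0],[-10,89,63,0],[-10,89,63,0]],
])

```text
time_s: 23.38
eef_pos: [0.4769, -0.1963, 0.1472]
tcp_rot: [-0.001, 1.0, 0.007, -0.003]
wrist_force: [-0.5, 1.3, -0.8]
gripper_width: 0.454
finger_force: 0.0
```

Run:
```python
from h import *
m,im=look('wrist','w9.png')
o=blobs(m,im,.009,150,3000,(150,0,400,235),150)
for c,a,l in o[:2]: inc(c[0],c[1],.004,a)
```

```text
blob px [284.8 200.6] A 636.0 xyz [ 0.4784 -0.1974  0.009 ] ang 9.2 len 0.052
blob px [228.5 170.5] A 694.0 xyz [ 0.5064 -0.1442  0.009 ] ang -1.6 len 0.051
blob px [379.  172.5] A 2618.5 xyz [ 0.5067 -0.285   0.009 ] ang 5.1 len 0.069
t 23.43 pos [ 0.4785 -0.196   0.1493] yaw 1.0 F [-0.4  0.1 -0.4] w 0.461 ff 0.0 j6 1.66
inc [  0.3   1.4 145.3] turn -8.2
t 23.43 pos [ 0.4785 -0.196   0.1493] yaw 1.0 F [-0.4  0.1 -0.4] w 0.461 ff 0.0 j6 1.66
inc [ 29.2 -51.3 145.2] turn 2.5
```

Request:
arm_command([
  [[0,1,35,-4],[0,1,75,-4],[0,1,110,-4],[0,1,135,-4],[0,1,145,-4],[0,1,145,-4]],
])

```text
time_s: 23.93
eef_pos: [0.4793, -0.1958, 0.0043]
tcp_rot: [-0.0, 0.999, 0.045, -0.001]
wrist_force: [0.2, -0.3, 0.8]
gripper_width: 0.46
finger_force: 0.0
```

Request:
arm_command([
  [[0,0,0,0],[0,0,0,0],[0,0,0,0],[0,0,0,0],[0,0,0,0],[0,0,0,0]],
], gripper=1)

```text
time_s: 24.43
eef_pos: [0.4798, -0.1965, 0.006]
tcp_rot: [0.0, 0.999, 0.044, 0.001]
wrist_force: [-0.3, 0.1, 4.4]
gripper_width: 0.133
finger_force: 30.0
```

Run:
```python
from h import *
inc(.517,.288,.28,4.4)
```

```text
t 24.43 pos [ 0.4798 -0.1965  0.006 ] yaw 5.0 F [-0.3  0.1  4.4] w 0.133 ff 30.0 j6 1.73
inc [  80.  -479.3 -274.1] turn 0.6
```

Request:
arm_command([
  [[0,0,-40,0],[0,0,-80,0],[4,-25,-112,0],[8,-50,-144,0],[13,-78,-174,0],[18,-108,-202,0],[23,-140,-228,0],[29,-174,-250,0],[35,-210,-268,0],[42,-250,-274,0]],
])

```text
time_s: 25.27
eef_pos: [0.4999, 0.0577, 0.2828]
tcp_rot: [-0.001, 0.999, 0.043, 0.003]
wrist_force: [1.5, -0.5, -0.6]
gripper_width: 0.133
finger_force: 30.0
```

Run:
```python
from h import *
inc(.517,.288,.242,4.4)
```

```text
t 25.27 pos [0.4999 0.0577 0.2828] yaw 5.0 F [ 1.5 -0.5 -0.6] w 0.133 ff 30.0 j6 1.22
inc [  36.7 -227.9   41.3] turn 0.6
```

Request:
arm_command([
  [[6,-38,0,0],[12,-77,0,0],[18,-116,0,0],[24,-155,0,0],[31,-192,5,0],[36,-220,20,0],[36,-228,38,0],[36,-228,38,0],[36,-228,38,0]],
])

```text
time_s: 26.02
eef_pos: [0.5143, 0.2861, 0.2399]
tcp_rot: [0.001, 0.999, 0.044, -0.001]
wrist_force: [-0.3, -0.6, -0.4]
gripper_width: 0.134
finger_force: 30.0
```

Run:
```python
from h import *
inc(.517,.288,.242,4.4)
```

```text
t 26.02 pos [0.5143 0.2861 0.2399] yaw 5.1 F [-0.3 -0.6 -0.4] w 0.134 ff 30.0 j6 0.88
inc [ 2.8 -1.6 -2.1] turn 0.7
```

Request:
arm_command([
  [[2,-2,-2,0],[2,-2,-2,0],[2,-2,-2,0],[2,-2,-2,0],[2,-2,-10,0],[2,-2,-45,0]],
], gripper=0.54)

```text
time_s: 26.52
eef_pos: [0.5143, 0.2867, 0.2812]
tcp_rot: [0.003, 0.999, 0.043, -0.005]
wrist_force: [0.8, 0.6, -0.2]
gripper_width: 0.441
finger_force: 0.0
```

Run:
```python
from h import *
inc(.5065,-.144,.15,0)
mt,t=look('top','t9.png')
blobs(mt,t,.01,15,200,(335,215,390,270),130)
blobs(mt,t,.02,500,3000,(370,195,450,260),130)
```

```text
t 26.52 pos [0.5143 0.2867 0.2812] yaw 4.9 F [ 0.8  0.6 -0.2] w 0.441 ff 0.0 j6 0.88
inc [-43.4 427.7 134.2] turn 4.9
blob px [347. 228.] A 57.5 xyz [ 0.507  -0.1464  0.01  ] ang -0.5 len 0.046
blob px [411.5 228.5] A 929.5 xyz [ 0.5062 -0.33    0.02  ] ang -89.7 len 0.123
```

Request:
arm_command([
  [[-4,40,0,0],[-8,80,0,0],[-12,120,0,0],[-16,160,0,0],[-20,200,0,4.9],[-24,240,5,4.9],[-28,280,20,4.9],[-32,320,35,4.9],[-36,360,50,4.9],[-40,396,65,4.9]],
])

```text
time_s: 27.4
eef_pos: [0.512, -0.1102, 0.2227]
tcp_rot: [0.0, 1.0, 0.001, 0.002]
wrist_force: [1.0, 1.2, 1.1]
gripper_width: 0.461
finger_force: 0.0
```

Run:
```python
from h import *
inc(.5065,-.144,.15,0)
```

```text
t 27.40 pos [ 0.512  -0.1102  0.2227] yaw 0.1 F [1.  1.2 1.1] w 0.461 ff 0.0 j6 1.47
inc [-5.8 33.8 72.7] turn 0.1
```

Request:
arm_command([
  [[-5,33,20,0],[-5,33,55,0],[-5,33,72,0],[-5,33,72,0]],
])

```text
time_s: 27.73
eef_pos: [0.504, -0.142, 0.1463]
tcp_rot: [-0.0, 1.0, -0.0, -0.004]
wrist_force: [-0.4, -0.2, 0.0]
gripper_width: 0.459
finger_force: 0.0
```

Run:
```python
from h import *
m,im=look('wrist','w10.png')
o=blobs(m,im,.009,150,1500,(200,100,400,235),150)
for c,a,l in o[:2]: inc(c[0],c[1],.004,a)
```

```text
blob px [286.  199.5] A 652.0 xyz [ 0.5066 -0.1443  0.009 ] ang 0.1 len 0.051
t 27.78 pos [ 0.506  -0.1417  0.1488] yaw 0.1 F [ 0.7  0.7 -0.2] w 0.462 ff 0.0 j6 1.54
inc [  1.    2.5 144.8] turn -0.1
```

Request:
arm_command([
  [[0,2,35,0],[0,2,75,0],[0,2,110,0],[0,2,135,0],[0,2,144,0],[0,2,144,0]],
])

```text
time_s: 28.28
eef_pos: [0.5073, -0.1428, 0.0052]
tcp_rot: [0.0, 1.0, 0.002, -0.001]
wrist_force: [0.1, -0.4, -0.4]
gripper_width: 0.46
finger_force: 0.0
```

Request:
arm_command([
  [[0,0,0,0],[0,0,0,0],[0,0,0,0],[0,0,0,0],[0,0,0,0],[0,0,0,0]],
], gripper=1)

```text
time_s: 28.78
eef_pos: [0.5074, -0.1431, 0.0065]
tcp_rot: [0.0, 1.0, 0.001, 0.001]
wrist_force: [-1.1, 0.2, 3.6]
gripper_width: 0.135
finger_force: 30.0
```

Run:
```python
from h import *
inc(.517,.288,.28,4.4)
```

```text
t 28.78 pos [ 0.5074 -0.1431  0.0065] yaw 0.1 F [-1.1  0.2  3.6] w 0.135 ff 30.0 j6 1.54
inc [  11.1 -431.1 -273.6] turn -4.3
```

Request:
arm_command([
  [[0,0,-40,0],[0,0,-80,0],[0,-20,-115,0],[1,-45,-147,0],[2,-72,-177,0],[3,-102,-204,0],[5,-135,-230,-4.3],[6,-170,-252,-4.3],[7,-208,-268,-4.3],[8,-248,-273,-4.3]],
])

```text
time_s: 29.62
eef_pos: [0.515, 0.1066, 0.2822]
tcp_rot: [-0.001, 0.999, 0.038, 0.003]
wrist_force: [1.2, 0.6, -0.6]
gripper_width: 0.138
finger_force: 30.0
```

Run:
```python
from h import *
inc(.517,.288,.242,4.4)
```

```text
t 29.62 pos [0.515  0.1066 0.2822] yaw 4.4 F [ 1.2  0.6 -0.6] w 0.138 ff 30.0 j6 1.13
inc [  15.6 -180.6   40.7] turn -0.0
```

Request:
arm_command([
  [[3,-38,0,0],[6,-77,0,0],[9,-116,0,0],[13,-152,5,0],[15,-175,20,0],[15,-180,38,0],[15,-180,38,0],[15,-180,38,0]],
])

```text
time_s: 30.28
eef_pos: [0.5147, 0.2851, 0.2394]
tcp_rot: [0.001, 0.999, 0.039, -0.001]
wrist_force: [0.2, -1.1, -0.5]
gripper_width: 0.13
finger_force: 30.0
```

Request:
arm_command([
  [[0,0,0,0],[0,0,0,0],[0,0,0,0],[0,0,0,0],[0,0,-10,0],[0,0,-40,0],[0,0,-80,0],[0,0,-100,0]],
], gripper=0.54)

```text
time_s: 30.95
eef_pos: [0.5168, 0.2855, 0.3465]
tcp_rot: [-0.002, 0.999, 0.039, 0.004]
wrist_force: [0.3, 0.3, 2.2]
gripper_width: 0.455
finger_force: 0.0
```

Run:
```python
from h import *
m,im=look('wrist','w11.png')
mt,t=look('top','t11.png')
blobs(mt,t,.02,500,3000,(370,195,450,260),130)
# dark handle
g=t[205:250,380:450].min(axis=2); k=(g<70).astype(np.uint8); 
blobs(mt,255-t,.04,20,500,(392,220,432,240),185)
inc(.504,-.33,.2,0)
a=np.hstack([im[:240,150:430],cv2.resize(t[140:300,130:450],(480,240))])
cv2.imwrite('pics/11.png',a[:,:,::-1])
```

```text
blob px [411.5 228.5] A 930.5 xyz [ 0.5062 -0.33    0.02  ] ang -89.7 len 0.123
blob px [413.  228.5] A 60.0 xyz [ 0.5054 -0.3283  0.04  ] ang -89.7 len 0.067
t 31.05 pos [0.5172 0.2862 0.3471] yaw 4.4 F [-0.7  0.1 -0.2] w 0.460 ff 0.0 j6 0.87
inc [-62.1 614.2 142.8] turn 4.4
```

View pics/11.png

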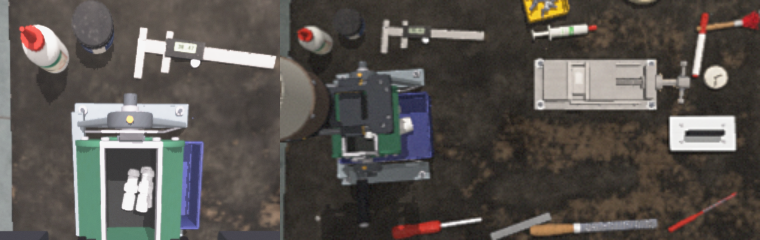

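Request:
arm_command([
  [[-4,40,0,0],[-8,80,0,7],[-12,120,0,14],[-15,160,0,21],[-19,200,0,28],[-23,240,0,35],[-27,280,0,42],[-31,320,0,49],[-35,360,0,56],[-39,400,0,63]],
])

```text
time_s: 31.88
eef_pos: [0.5065, -0.1183, 0.3409]
tcp_rot: [-0.0, 0.871, -0.492, 0.0]
wrist_force: [1.0, 0.7, 0.5]
gripper_width: 0.459
finger_force: 0.0
```

Run:
```python
from h import *
inc(.505,-.328,.2,-90)
```

```text
t 31.88 pos [ 0.5065 -0.1183  0.3409] yaw -58.9 F [1.  0.7 0.5] w 0.459 ff 0.0 j6 0.46
inc [178.9 109.6 140.9] turn 31.1
```

Request:
arm_command([
  [[30,18,15,6],[60,36,35,12],[90,54,55,18],[120,73,75,24],[148,90,100,31],[170,104,125,31],[179,109,140,31],[179,109,140,31]],
])

```text
time_s: 32.55
eef_pos: [0.5048, -0.3272, 0.1956]
tcp_rot: [0.002, 0.708, -0.706, -0.004]
wrist_force: [0.2, 0.5, -1.2]
gripper_width: 0.46
finger_force: 0.0
```

Run:
```python
from h import *
m,im=look('wrist','w12.png')
p=proj(m,[.505,-.328,.04]);print(p)
x,y=p.astype(int)
o=blobs(m,im,.018,2000,40000,(max(x-150,0),max(y-150,0),x+150,235),130)
w=255-im; o=blobs(m,w,.046,200,4000,(x-45,y-70,x+45,min(y+60,235)),185)
for c,a,l in o: inc(c[0],c[1],.023,-90)
```

```text
[282.72164409 195.34962647]
blob px [280. 183.] A 6272.5 xyz [ 0.5078 -0.337   0.018 ] ang -89.9 len 0.115
blob px [241.  62.] A 3847.0 xyz [ 0.5459 -0.4557  0.018 ] ang 0.2 len 0.212
blob px [319.  211.5] A 417.0 xyz [ 0.4685 -0.3127  0.046 ] ang -88.2 len 0.048
t 32.60 pos [ 0.506  -0.3266  0.1982] yaw -89.7 F [1.1 1.  0.3] w 0.461 ff 0.0 j6 0.31
inc [-13.7  36.5 175.4] turn 0.3
```

Run:
```python
from h import *
m=cam('wrist');g=cv2.imread('pics/w12.png').max(axis=2)
for r in (160,185,205): print(r,g[r,250:316:2])
print(g[130:236:3,279])
k=np.zeros_like(g);k[130:235,255:308]=(g[130:235,255:308]<75)*255
for c in cv2.findContours(k,0,2)[0]:
    if cv2.contourArea(c)>60:
        r=cv2.minAreaRect(c);print(r,cv2.boundingRect(c),pt(m,r[0],.046).round(4))
```

```text
160 [247 247 247 247 247 247 247 247 247 247 247 247 247 246 235 232 199 197
 242 243 244 244 246 247 247 247 247 247 247 247 247 180  68]
185 [217 247 247 247 247 247 247 247 247 247 247 247 247  94  93  88  82  77
  90 232 237 238 238 243 247 238 239 236 237 238 233 106  69]
205 [150 247 247 247 247 247 247 247 247 247 247 247 247 136  88  84  80  75
  90 232 237 237 236 243 247 237 238 235 236 236 226  79  67]
[ 83 247 247 247 247 247 247 247 247 247 234  79  94  93  93  93  92  91
  92  91  91  88  88  88  87  86  84  86  85  85  82  84  83 208 247 247]
```

Request:
arm_command([
  [[1,0,35,0],[1,0,75,0],[1,0,115,0],[1,0,150,0],[1,0,168,0],[1,0,175,0],[1,0,175,0]],
])

```text
time_s: 33.18
eef_pos: [0.5078, -0.3261, 0.0252]
tcp_rot: [0.0, 0.71, -0.704, -0.001]
wrist_force: [-0.1, -0.0, 0.5]
gripper_width: 0.459
finger_force: 0.0
```

Request:
arm_command([
  [[0,0,0,0],[0,0,0,0],[0,0,0,0],[0,0,0,0],[0,0,0,0],[0,0,0,0]],
], gripper=1)

```text
time_s: 33.68
eef_pos: [0.5075, -0.3269, 0.0261]
tcp_rot: [-0.0, 0.71, -0.705, 0.0]
wrist_force: [-2.0, 0.4, 3.8]
gripper_width: 0.137
finger_force: 30.0
```

Run:
```python
from h import *
inc(.517,.288,.32,4.4)
```

```text
t 33.68 pos [ 0.5075 -0.3269  0.0261] yaw -89.6 F [-2.   0.4  3.8] w 0.137 ff 30.0 j6 0.31
inc [-614.8  -14.  -293.9] turn -94.0
```

Request:
arm_command([
  [[0,0,-15,0],[0,0,-40,0],[0,0,-80,0],[0,0,-120,0],[-20,0,-152,-5],[-45,0,-184,-12],[-72,-1,-214,-19],[-102,-2,-242,-26],[-134,-3,-267,-33],[-168,-4,-290,-40]],
])

```text
time_s: 34.52
eef_pos: [0.51, -0.1577, 0.3171]
tcp_rot: [-0.0, 0.909, -0.417, 0.0]
wrist_force: [1.2, 0.9, -1.4]
gripper_width: 0.134
finger_force: 30.0
```

Run:
```python
from h import *
inc(.517,.288,.32,4.4)
```

```text
t 34.52 pos [ 0.51   -0.1577  0.3171] yaw -49.3 F [ 1.2  0.9 -1.4] w 0.134 ff 30.0 j6 0.71
inc [-333.3 -296.    -2.8] turn -53.7
```

Request:
arm_command([
  [[-28,-25,-2,-6],[-57,-50,-4,-12],[-86,-76,-6,-18],[-115,-102,-8,-24],[-144,-128,-10,-30],[-173,-153,-10,-36],[-202,-179,-10,-42],[-231,-205,-10,-48],[-260,-231,-10,-53.7],[-285,-253,-10,-53.7]],
])

```text
time_s: 35.35
eef_pos: [0.5175, 0.2246, 0.325]
tcp_rot: [-0.0, 0.999, 0.038, -0.0]
wrist_force: [0.8, 0.1, -1.5]
gripper_width: 0.133
finger_force: 30.0
```

Run:
```python
from h import *
inc(.517,.288,.32,4.4)
```

```text
t 35.35 pos [0.5175 0.2246 0.325 ] yaw 4.4 F [ 0.8  0.1 -1.5] w 0.133 ff 30.0 j6 0.95
inc [  4.3 -63.2   5. ] turn -0.0
```

Run:
```python
from h import *
def wm(p,yaw):
    q=(R.from_euler('z',yaw,degrees=True)*R.from_quat([1,0,0,0])).as_quat()
    return cam('wrist',dict(eef_pos=np.array(p),tcp_rot=[q[3],*q[:3]]))
m=wm([.4683,.2862,.3574],3.8);g=cv2.imread('pics/w6.png').min(axis=2).astype(int)
C=np.array([.517,.288,.22]);a=np.radians(4.4);ax=np.array([np.cos(a),np.sin(a),0]);ay=np.array([-np.sin(a),np.cos(a),0])
def prof(d,off,rng):
    out=[]
    for s in rng:
        v=[]
        for t in np.linspace(-.015,.015,9):
            p=proj(m,C+d*s+off*t);v.append(g[int(round(p[1])),int(round(p[0]))])
        out.append(int(np.mean(v)))
    return out
r=np.arange(-66,67,1)/1000
for nm,d,o in(("ax",ax,ay),("ay",ay,ax)):
    v=np.array(prof(d,o,r)); b=v>170
    e=[(int(r[i]*1000),bool(b[i+1])) for i in range(len(b)-1) if b[i]!=b[i+1]];print(nm,e)
```

```text
ax [(-59, False), (-56, True), (-49, False), (52, True), (59, False)]
ay [(-28, True), (-23, False), (24, True), (28, False), (50, True), (54, False)]
```

Request:
arm_command([
  [[2,-25,0,0],[4,-50,0,0],[5,-64,0,0],[5,-64,15,0],[5,-64,30,0],[5,-64,45,0],[5,-64,45,0],[5,-64,45,0]],
])

```text
time_s: 36.02
eef_pos: [0.5183, 0.2857, 0.2798]
tcp_rot: [0.001, 0.999, 0.036, -0.001]
wrist_force: [0.4, -0.4, -0.1]
gripper_width: 0.135
finger_force: 30.0
```

Run:
```python
from h import *
inc(.5175,.289,.25,4.4)
look('scene','s13.png')
m,im=look('wrist','w13.png')
a=np.hstack([im[:300,100:480],cv2.resize(cv2.imread('pics/s13.png')[110:230,150:300,::-1],(375,300))])
cv2.imwrite('pics/13.png',a[:,:,::-1])
```

```text
t 36.02 pos [0.5183 0.2857 0.2798] yaw 4.1 F [ 0.4 -0.4 -0.1] w 0.135 ff 30.0 j6 0.87
inc [-0.6 -3.4 29.8] turn -0.3
```

View pics/13.png

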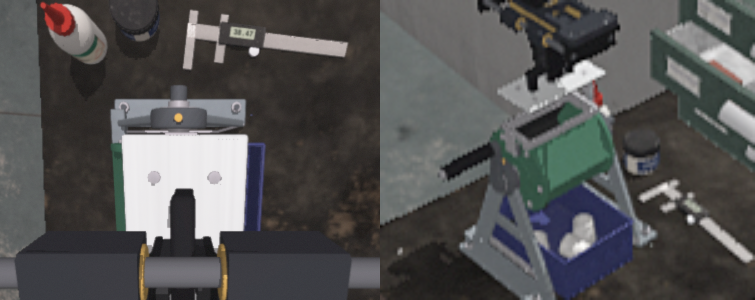

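Run:
```python
from h import *
m=cam('wrist');im=cv2.imread('pics/w13.png');g=im.min(axis=2)
o=get_obs();z=o['eef_pos'][2]-.008
L=[];F=[]
for r in range(150,225,8):
    c=np.where(g[r,180:390]>170)[0]+180; c=c[(c>200)&(c<370)]
    a,b=pt(m,(c.min()-.5,r),z),pt(m,(c.max()+.5,r),z);L.append((a+b)/2);print(r,c.min(),c.max(),a.round(4),b.round(4))
for c in (240,260,300,330):
    r=np.where(g[100:200,c]>200)[0]+100; F.append(pt(m,(c,r.min()-.5),z))
print(np.round(F,4))
L=np.array(L);k=np.polyfit(L[:,0],L[:,1],1);print("y at .518: %.4f slope deg %.1f"%(np.polyval(k,.518),np.degrees(np.arctan(k[0]))))
```

```text
150 222 346 [0.5741 0.323  0.2737] [0.5788 0.2579 0.2737]
158 223 346 [0.57   0.3224 0.2737] [0.5747 0.2574 0.2737]
166 223 345 [0.5658 0.3222 0.2737] [0.5705 0.2575 0.2737]
174 224 345 [0.5616 0.3216 0.2737] [0.5663 0.257  0.2737]
182 224 345 [0.5573 0.3215 0.2737] [0.562  0.2564 0.2737]
190 224 344 [0.553  0.3214 0.2737] [0.5577 0.2565 0.2737]
198 225 344 [0.5486 0.3207 0.2737] [0.5533 0.2559 0.2737]
206 225 343 [0.5442 0.3206 0.2737] [0.5489 0.256  0.2737]
214 225 343 [0.5397 0.3204 0.2737] [0.5444 0.2554 0.2737]
222 226 343 [0.5351 0.3198 0.2737] [0.5399 0.2549 0.2737]
[[0.5826 0.3137 0.2737]
 [0.5834 0.3034 0.2737]
 [0.5849 0.2828 0.2737]
 [0.586  0.2674 0.2737]]
y at .518: 0.2860 slope deg 4.2
```

Request:
arm_command([
  [[-3,-3.5,5,-0.3],[-3,-3.5,12,-0.3],[-3,-3.5,18,-0.3],[-3,-3.5,18,-0.3],[-3,-3.5,18,-0.3]],
])

```text
time_s: 36.53
eef_pos: [0.5151, 0.2895, 0.2619]
tcp_rot: [0.0, 0.999, 0.039, -0.0]
wrist_force: [0.2, 0.4, -1.7]
gripper_width: 0.137
finger_force: 30.0
```

Run:
```python
from h import *
inc(.515,.289,.24,4.4)
```

```text
t 36.53 pos [0.5151 0.2895 0.2619] yaw 4.4 F [ 0.2  0.4 -1.7] w 0.137 ff 30.0 j6 0.86
inc [-0.2  0.4 21.9] turn 0.0
```

Request:
arm_command([
  [[0,0,3,0],[0,0,6,0],[0,0,9,0],[0,0,11,0],[0,0,11,0]],
])

```text
time_s: 36.95
eef_pos: [0.5151, 0.2895, 0.2508]
tcp_rot: [0.0, 0.999, 0.039, -0.001]
wrist_force: [-0.1, -0.3, -2.1]
gripper_width: 0.133
finger_force: 30.0
```

Request:
arm_command([
  [[0,0,2,0],[0,0,4,0],[0,0,6,0],[0,0,6,0]],
])

```text
time_s: 37.28
eef_pos: [0.5151, 0.2896, 0.245]
tcp_rot: [0.0, 0.999, 0.039, -0.0]
wrist_force: [-1.4, 0.9, -1.6]
gripper_width: 0.134
finger_force: 30.0
```

Request:
arm_command([
  [[0,0,1,0],[0,0,2,0],[0,0,3,0],[0,0,3,0]],
])

```text
time_s: 37.62
eef_pos: [0.5154, 0.2897, 0.2427]
tcp_rot: [-0.0, 0.999, 0.039, 0.0]
wrist_force: [-0.8, 0.2, 0.2]
gripper_width: 0.133
finger_force: 30.0
```

Request:
arm_command([
  [[0,0,1,0],[0,0,2,0],[0,0,3,0],[0,0,3,0]],
])

```text
time_s: 37.95
eef_pos: [0.5157, 0.2899, 0.2399]
tcp_rot: [-0.0, 0.999, 0.039, 0.001]
wrist_force: [-0.5, 0.7, 2.1]
gripper_width: 0.134
finger_force: 30.0
```

Request:
arm_command([
  [[0,0,1,0],[0,0,2,0],[0,0,3,0],[0,0,3,0]],
])

```text
time_s: 38.28
eef_pos: [0.5151, 0.2896, 0.2357]
tcp_rot: [0.0, 0.999, 0.038, -0.001]
wrist_force: [-0.4, 0.1, -1.2]
gripper_width: 0.134
finger_force: 30.0
```

Request:
arm_command([
  [[0,0,1,0],[0,0,2,0],[0,0,3,0],[0,0,3,0]],
])

```text
time_s: 38.62
eef_pos: [0.5151, 0.2894, 0.2331]
tcp_rot: [0.0, 0.999, 0.038, -0.0]
wrist_force: [-0.6, -1.9, 0.4]
gripper_width: 0.13
finger_force: 30.0
```

Request:
arm_command([
  [[0,0,1,0],[0,0,2,0],[0,0,3,0],[0,0,3,0]],
])

```text
time_s: 38.95
eef_pos: [0.5154, 0.2892, 0.2322]
tcp_rot: [0.0, 0.999, 0.039, 0.0]
wrist_force: [-3.4, -3.0, 5.9]
gripper_width: 0.138
finger_force: 30.0
```

Request:
arm_command([
  [[0,0,1,0],[0,0,2,0],[0,0,2,0]],
])

```text
time_s: 39.2
eef_pos: [0.5155, 0.2895, 0.2313]
tcp_rot: [-0.0, 0.999, 0.039, 0.001]
wrist_force: [-4.6, -2.2, 11.5]
gripper_width: 0.133
finger_force: 30.0
```

Request:
arm_command([
  [[0,0,1,0],[0,0,2,0],[0,0,2,0]],
])

```text
time_s: 39.45
eef_pos: [0.5155, 0.2895, 0.2313]
tcp_rot: [-0.0, 0.999, 0.039, 0.002]
wrist_force: [-8.0, -3.2, 17.0]
gripper_width: 0.134
finger_force: 30.0
```

Request:
arm_command([
  [[0,0,1,0],[0,0,2,0],[0,0,3,0],[0,0,3,0]],
])

```text
time_s: 39.78
eef_pos: [0.5155, 0.2895, 0.2312]
tcp_rot: [-0.001, 0.999, 0.04, 0.003]
wrist_force: [-11.7, -3.3, 26.0]
gripper_width: 0.133
finger_force: 30.0
```

Request:
arm_command([
  [[0,0,-2,0],[0,0,-4,0],[0,0,-6,0],[0,0,-8,0],[0,0,-8,0]],
])

```text
time_s: 40.2
eef_pos: [0.5154, 0.2897, 0.2314]
tcp_rot: [-0.0, 0.999, 0.039, 0.0]
wrist_force: [-1.8, 0.0, 3.5]
gripper_width: 0.132
finger_force: 30.0
```

Request:
arm_command([
  [[0,0,-1,0],[0,0,-2,0],[0,0,-3,0],[0,0,-3,0]],
])

```text
time_s: 40.53
eef_pos: [0.515, 0.2896, 0.2322]
tcp_rot: [0.0, 0.999, 0.038, -0.001]
wrist_force: [2.9, 0.8, -9.6]
gripper_width: 0.133
finger_force: 30.0
```

Request:
arm_command([
  [[0,0,2,0],[0,0,4,0],[0,0,6,0],[0,0,7,0],[0,0,7,0]],
])

```text
time_s: 40.95
eef_pos: [0.5154, 0.2893, 0.2313]
tcp_rot: [-0.0, 0.999, 0.039, 0.001]
wrist_force: [-4.1, -2.8, 8.1]
gripper_width: 0.134
finger_force: 30.0
```

Request:
arm_command([
  [[0,0,-3,0],[0,0,-5,0],[0,0,-5,0]],
])

```text
time_s: 41.2
eef_pos: [0.5152, 0.2896, 0.232]
tcp_rot: [0.0, 0.999, 0.038, -0.0]
wrist_force: [-0.1, 0.2, -5.4]
gripper_width: 0.136
finger_force: 30.0
```

Request:
arm_command([
  [[0,0,0,0],[0,0,0,0],[0,0,0,0],[0,0,0,0],[0,0,0,0],[-5,0,-20,0],[-20,0,-60,0],[-40,0,-100,0],[-50,0,-130,0],[-50,0,-130,0]],
], gripper=0.5)

```text
time_s: 42.03
eef_pos: [0.4667, 0.2868, 0.372]
tcp_rot: [-0.005, 0.999, 0.039, 0.007]
wrist_force: [0.1, 0.0, 0.9]
gripper_width: 0.497
finger_force: 0.0
```

Run:
```python
from h import *
inc(.517,.289,.3,4.4)
m,im=look('wrist','w14.png');look('scene','s14.png');look('top','t14.png')
g=im.min(axis=2);L=[]
C=np.array([.5187,.289,.224]);a=np.radians(4.4);ax=np.array([np.cos(a),np.sin(a),0]);ay=np.array([-np.sin(a),np.cos(a),0])
def edges(d,o,off,rng):
    v=[]
    for s in rng:
        p=[proj(m,C+d*s+o*(off+t)) for t in (-.002,0,.002)]
        v.append(int(np.mean([g[int(round(q[1])),int(round(q[0]))] for q in p])))
    return v
for off in (-.05,-.04,0.04,.05):
    r=np.arange(-45,46)/1000;v=np.array(edges(ay,ax,off,r))>170
    print("lat",off,[(int(r[i]*1000),bool(v[i+1])) for i in range(90) if v[i]!=v[i+1]])
for off in (-.025,-.015,0,.015,.025):
    r=np.arange(35,81)/1000;print("far",off,edges(ax,ay,off,r))
    r=np.arange(-80,-35)/1000;print("near",off,edges(ax,ay,off,r))
```

```text
t 42.03 pos [0.4667 0.2868 0.372 ] yaw 4.5 F [0.1 0.  0.9] w 0.497 ff 0.0 j6 0.80
inc [49.3  2.4 72.7] turn 0.1
lat -0.05 [(-32, True), (34, False)]
lat -0.04 [(-32, True), (-2, False), (6, True), (34, False)]
lat 0.04 [(-31, True), (34, False)]
lat 0.05 [(-32, True), (34, False)]
far -0.025 [247, 247, 247, 247, 247, 247, 247, 247, 247, 247, 247, 247, 247, 247, 247, 247, 247, 247, 247, 247, 247, 247, 247, 247, 247, 247, 245, 177, 147, 157, 191, 204, 205, 180, 95, 65, 63, 63, 62, 61, 60, 60, 57, 58, 59, 58]
near -0.025 [68, 68, 68, 68, 68, 66, 66, 66, 65, 62, 59, 58, 59, 58, 62, 61, 61, 57, 110, 236, 247, 247, 247, 247, 247, 247, 247, 247, 247, 247, 247, 247, 247, 247, 247, 247, 247, 247, 247, 247, 247, 247, 247, 247, 247]
far -0.015 [245, 231, 230, 236, 236, 239, 243, 245, 246, 247, 247, 247, 247, 247, 247, 247, 247, 247, 247, 247, 247, 247, 247, 247, 247, 247, 245, 153, 101, 103, 108, 108, 110, 110, 111, 112, 113, 113, 113, 108, 64, 58, 56, 56, 55, 53]
near -0.015 [68, 67, 66, 58, 53, 52, 53, 61, 69, 82, 97, 100, 92, 82, 79, 79, 80, 79, 123, 239, 247, 247, 247, 247, 247, 247, 247, 2
[... 751 characters left out ...]
, 108, 86, 65, 63, 65, 66, 65]
near 0.015 [44, 43, 43, 46, 50, 50, 54, 72, 90, 101, 102, 89, 89, 81, 81, 79, 79, 82, 136, 245, 247, 247, 247, 247, 247, 247, 247, 247, 247, 247, 247, 247, 247, 247, 247, 247, 246, 243, 240, 238, 239, 241, 242, 243, 247]
far 0.025 [247, 247, 247, 247, 247, 247, 247, 247, 247, 247, 247, 247, 247, 247, 247, 247, 247, 247, 247, 247, 247, 247, 247, 247, 247, 247, 246, 196, 132, 129, 152, 171, 191, 184, 116, 60, 59, 59, 60, 61, 62, 62, 62, 62, 64, 65]
near 0.025 [40, 40, 40, 39, 39, 38, 37, 38, 38, 37, 40, 37, 38, 37, 37, 38, 38, 46, 130, 245, 247, 247, 247, 247, 247, 247, 247, 247, 247, 247, 247, 247, 247, 247, 247, 247, 247, 247, 247, 247, 247, 247, 247, 247, 247]
```

```bash
python3 -c "
from h import *
print(close_job())"
```

```text
the job is handed in; nothing more can be done
None
```

The job is handed in: the cores are in the upright tray under the barrel, and all three plugs found on the bench are in the barrel. The port is up and the cover is level. Both catches lie over its plate, and it held a pull of about 10 N; I never touched the calliper or the oil bottle.

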